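Draw out the receiver's antenna and tune its dial to the red mark

ROBOT

A 6-joint arm with a two-finger parallel gripper is mounted at the origin on the work surface. World frame = base frame: x ahead of the robot, y to its left, z up, the work surface at z = 0. Lengths are in m, angles in rad, forces in N, time in s.
With the tool pointing down it reaches from about 0.325 to 0.775 m from the base axis. Payload 5.5 kg.
Tool frame: the origin (TCP) lies at the very end of the fingers, on their centre line; the grasp point (between the pads) lies 19 mm behind it; z points along the fingers, y is the line along which they close (so a half turn about z gives the same grasp; the last joint's range is limited). The gripper opens to 88 mm and grips with 3 to 60 N. Pads are 20 mm wide; open, the fingers measure 115 mm over their backs; the gripper's body (75 mm by 178 mm) begins 61 mm behind the grasp point.
Start: joints at [-1.229, 0.091, 1.231, -0, 1.82, -0.057], TCP at [0.233, -0.553, 0.223] pointing down, gripper open.
Joint ranges: [-2.87, 2.87], [-0.86, 2.18], [0.17, 2.46], [-1.51, 4.65], [0.06, 2.69], [-2.65, 2.65]. Speed limits (rad/s): [2.57, 2.57, 3.01, 3.14, 3.14, 3.14].

INTERFACE

Orientations are given as [roll, pitch, yaw] about the fixed x, y, z axes, in that order (R = Rz(yaw) Ry(pitch) Rx(roll)).
In Python, from cell import ctrl, viewer, order gives the robot as it stands.
- The arm moves only by the shell command python3 -m crank 'ROWS'. ROWS is JSON, a list of rows, each a list of 3 entries, a list of its own where there are three numbers: the shift along the tool's x, y, z in m, then the turn, a rotation vector about the tool's x, y, z in degrees, then the opening, from 0 (shut) to 1 (fully open). A call has exactly 10 rows; each row shifts and turns the commanded pose from where the row before left it, along the tool's axes as they then stand; what a row does not reach is not made up. A row lasts 1/10 s, in which the tool goes at most 50 mm and 8.59 degrees, less where a joint would pass 70% of its speed; a pose out of reach is approached as far as the arm can. A call with a gripper value outside its range is refused whole. The fingers move at their own pace and stop on an object; the grip force is fixed at half the most. Time passes only in rows, so rows that do not move let the fingers close, or fill a call up. It gives the time, the measured TCP pose, the force, the opening and the grip force at its end, in the units of the state.
- ctrl.sense(): the state, without advancing time (a new reading comes with each control period).
- viewer.capture(name): name is "side" or "top"; returns the picture (400x640x3 uint8, red, green, blue); there is no depth.
- viewer.get_calibration(name): a dict with "fx", "fy", "cx", "cy" (pixels), "distortion" ([k1, k2, p1, p2, k3] as OpenCV has them; the pictures are not rectified), "R" (3x3) and "t" (3): a world point X has camera coordinates R X + t. Camera axes: x right, y down, z forward; pixel columns grow to the right and rows downward; lengths in m; the calibration is good to about 2 mm. A picture is of the moment at which its call begins. get_calibration takes no time and is no camera call.
- order.finish_job(): hands the job in; it is judged then, once.
The state is a dict: "time_s": time; "joints": joint angles; "joint_velocities": joint speeds; "joint_efforts": joint torques, N m; "tool_pos": TCP position; "eef_rot": TCP orientation; "wrist_force": force on the tool from outside, world axes, zero at the start; "moment": the same for the moment, N m; "width": finger opening in m; "grip_force": force on a finger pad.
Only numpy, scipy, OpenCV 4.12 (cv2) and the standard library are available. Lean on these libraries where they do the work, as an engineer would, in place of code of your own. Each camera call takes 0.05 s, during which the arm holds its last target. There are 200 camera calls.

TASK

First draw the receiver's antenna rod fully out of its tube, then turn the tuning dial, the one with the orange finger stub, until the white pointer line points into the red mark on the bezel. Let go of everything and leave the things standing around, on the receiver and beside it, where they are.

Things in the scene. Friction and masses are not known exactly. Their poses are not given: they have to be found in the camera images.
- radio: The bench receiver, fixed to the bench: a grey flat case with a light grey panel on top, 220 x 400 mm, panel 60 mm above the bench. Origin: centre of its underside, on the bench; its z is up, its y runs along the long side, in the direction in which the antenna is drawn out; its x points to the edge that carries the antenna tube. All heights below are above the bench.
- tube_mouth (a point): Open end of the dark antenna tube (18 mm diameter, 215 mm long, parallel to the receiver's y axis, along the far edge of the panel), on the tube's axis, 95 mm above the bench (35 mm above the panel). The rod comes out of here towards the receiver's +y. In the receiver's frame: x 70, y 20 mm.
- hoop_top (a point): Top middle of the fixed steel guard hoop over the rod, 130 mm from the tube mouth (receiver: x 70, y 150 mm). 8 mm bar; its top bar is 22 mm above the rod axis (57 mm above the panel), its legs 24 mm either side of the rod. The rod slides through; fingers straddling the rod from above cannot pass, so it must be regripped on the way. A gripper body over 30 mm above the rod axis clears it.
- antenna (a joint): How far the antenna rod is drawn out: 0 fully in, 0.200 m fully out (stop). Rod 10 mm diameter, steel, with a black ball of 14 mm at its end; rigid, slides with about 2.5 N of friction and stays where it is left. At 0 its end stands 45 mm out of the tube mouth.
- antenna_tip (a point): Centre of the black ball at the rod's free end, 95 mm above the bench.
- tuner: Round grey bezel of 132 mm diameter, 5 mm thick, fixed on the panel, round the dial. Origin: on the dial's axis, at panel height (60 mm above the bench); in the receiver's frame at x -30, y -50 mm. Its x axis points horizontally from the dial's axis through the red mark; z is up.
- red_mark (a point): Middle of the red mark, a 10 mm wide, 17 mm long red bar on the bezel, 56 mm from the dial's axis; the other, thin marks on the bezel are white.
- dial (a joint): Angle of the dial from the red mark to the white pointer, anticlockwise seen from above, rad; 0 and any multiple of 2 pi: pointer on the mark. No stops: it turns either way, with friction of about 0.05 N m (1.5 N at the stub), and stays where it is left. It may read any number of turns.
- dial_pointer (a point): Outer end of the white pointer line on the black dial, 44 mm from the dial's axis. The dial is a disc of 92 mm diameter whose top is 74 mm above the bench.
- dial_stub (a point): Top of the orange finger stub on the dial, 34 mm from the dial's axis, exactly opposite the white pointer. It is round, 18 mm diameter at its foot and 14 mm at its top, 24 mm high; its top is 98 mm above the bench.
- dial_centre (a point): Centre of the dial's top face, 74 mm above the bench, on its axis; a steel cap of 14 mm diameter, 3 mm high, lies round it.
- screw_jar: Bystander: slim amber jar with a steel lid, 34 mm diameter, 75 mm high, easily tipped, standing loose on the receiver's panel. Origin: centre of its underside.
- cleaner: Bystander: blue bottle with a red cap, 48 mm diameter, 140 mm high, standing on the bench past the receiver's +y end. Origin: centre of its underside.
- screwdriver: Bystander: red-handled screwdriver, 200 mm long, 26 mm thick, lying on the bench on the receiver's +x side. Origin: its middle, underneath.
- speaker: Bystander: cream loudspeaker box, 90 x 130 x 110 mm high, standing on the bench past the receiver's -y end. Origin: centre of its underside.

How it is judged:
On the way, in this order (a step that is already met when the one before it is completed fails the run):
1. the antenna rod is drawn fully out (value of joint antenna above 0.188 m), for 0.2 s.
2. the dial's pointer then points into the red mark (x of dial_pointer in the frame of tuner above 0.02 m and y of dial_pointer in the frame of tuner between -0.0055 and 0.0055 m), for 0.2 s.
At the end, for the whole second after the job is handed in: The antenna is at least 188 mm of its 200 mm out; the end of the dial's white pointer is within 5.5 mm sideways of the middle of the red mark's direction (about 7 degrees), the dial at rest; no bystander shifted by more than 15 mm or tipped (all of step 2 and value of joint antenna above 0.188 m and velocity of joint dial between -0.05 and 0.05 rad/s); the robot touches nothing.
It fails at once if a bystander is shifted by more than 15 mm (distance of any of screw_jar, cleaner, screwdriver, speaker from where it was at the start of the episode above 0.015 m).
It fails at once if the jar or the bottle is tipped (angle between any of screw_jar, cleaner's own z axis and vertical above 0.3 rad).
It also fails if it takes over 58 s, if anything falls off the work surface, if the arm or the gripper's body presses on something with over 40 N, if the wrist force passes 120 N, or if a joint passes its speed limit or range.

## Working session

There is one attempt and no reset: what is moved stays moved. The work goes in short steps, Python scripts to look and compute and a shell command to move; the robot and the scene stay as the last step left them, time stands still between calls to the robot, and variables do not carry over. Pictures are saved under pics/ and viewed, at most 10 in all, crops included, and the job is handed in when it is done.

```bash
mkdir -p pics; ls; python3 - <<'E'
from cell import ctrl, viewer, order
import cv2,numpy as np
for n in("side","top"):
    im=viewer.capture(n); cv2.imwrite(f"pics/{n}0.png",im[:,:,::-1]); c=viewer.get_calibration(n)
    print(n,{k:np.round(v,4).tolist() for k,v in c.items()})
s=ctrl.sense();print(s["tool_pos"],s["eef_rot"],s["time_s"])
E
```

```text
pics
side {'fx': 471.2888, 'fy': 471.2888, 'cx': 325.9683, 'cy': 204.6029, 'distortion': [-0.0333, 0.0, 0.0, 0.0, 0.0], 'R': [[-0.9842, -0.1772, 0.0055], [-0.1152, 0.6159, -0.7793], [0.1347, -0.7676, -0.6266]], 't': [0.5788, 0.174, 1.2273]}
top {'fx': 403.3098, 'fy': 403.3098, 'cx': 324.3859, 'cy': 203.4135, 'distortion': [0.0133, 0.0, 0.0, 0.0, 0.0], 'R': [[-0.0928, -0.9957, -0.0001], [-0.9727, 0.0906, -0.2135], [0.2126, -0.0197, -0.977]], 't': [0.0277, 0.6173, 0.8418]}
[ 0.2328906  -0.55269021  0.22163682] [-3.13988341e+00 -5.73316288e-05  3.98768706e-01] 0.1
```

View pics/top0.png

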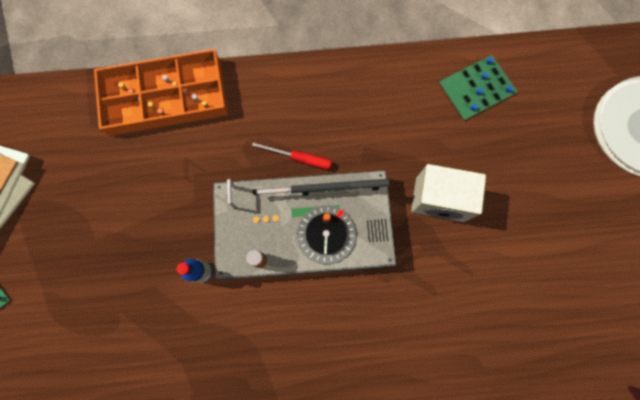

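View pics/side0.png

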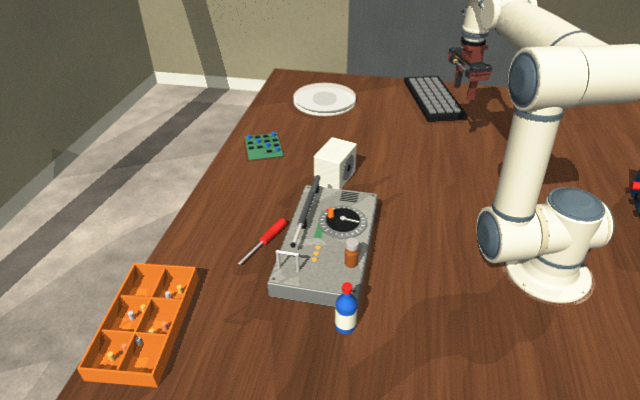

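The top view shows the receiver's corners at about (214,184), (386,172), (395,264) and (217,279). The dial centre is at (327,235), the stub at (326,217), the red mark at (340,213), the rod from (255,190) to (291,189) and the jar at (257,258). The side view agrees with this.

```bash
cat > h.py <<'E'
from cell import ctrl, viewer, order
import cv2,numpy as np
def K(n):
    c=viewer.get_calibration(n);return c,np.array([[c["fx"],0,c["cx"]],[0,c["fy"],c["cy"]],[0,0,1]])
def ray(n,uv,z):
    c,k=K(n);R=np.array(c["R"]);t=np.array(c["t"])
    p=cv2.undistortPoints(np.array([[uv]],float),k,np.array(c["distortion"],float))[0,0]
    d=R.T@[p[0],p[1],1];o=-R.T@t
    return o+d*(z-o[2])/d[2]
def proj(n,X):
    c,k=K(n);return cv2.projectPoints(np.array([X],float),cv2.Rodrigues(np.array(c["R"]))[0],np.array(c["t"],float),k,np.array(c["distortion"],float))[0].ravel()
def blobs(im,lo,hi,amin=8):
    h=cv2.cvtColor(im,cv2.COLOR_RGB2HSV);m=cv2.inRange(h,lo,hi)
    n,_,s,c=cv2.connectedComponentsWithStats(m);return [(c[i].round(1).tolist(),int(s[i,4]),s[i,:4].tolist()) for i in range(1,n) if s[i,4]>=amin]
E
python3 - <<'E'
from h import *
np.set_printoptions(precision=4,suppress=True)
for n in("top","side"):
    im=cv2.imread(f"pics/{n}0.png")[:,:,::-1].copy()
    print(n,"orange",blobs(im,(5,180,120),(14,255,255),6)); print("red",[b for b in blobs(im,(0,180,110),(4,255,255),6)],[b for b in blobs(im,(172,180,110),(180,255,255),6)])
P=[ray("top",u,.06) for u in((214,184),(386,172),(395,264),(217,279))]
print(np.array(P),np.mean(P,0),[np.linalg.norm(P[i]-P[(i+1)%4]) for i in range(4)])
for nm,u,z in(("dialc",(327,235),.074),("tube a",(388,183),.095),("mouth",(291,189),.095),("rodend",(255,190.5),.095),("jar",(257,258),.135)): print(nm,ray("top",u,z))
a=cv2.imread("pics/top0.png")[160:290,190:410];b=cv2.imread("pics/side0.png")[170:310,250:400]
a=cv2.resize(a,None,fx=3.4,fy=3.4,interpolation=3)[:, :748];b=cv2.resize(b,(748,698),interpolation=3)
cv2.imwrite("pics/a.png",a);cv2.imwrite("pics/b.png",cv2.resize(b,(640,597)))
E
```

```text
top orange [([159.5, 91.5], 5553, [93, 50, 132, 80]), ([326.1, 216.8], 45, [323, 214, 8, 7])]
red [([310.7, 159.2], 422, [290, 150, 42, 19]), ([339.5, 213.5], 30, [337, 210, 6, 8]), ([181.7, 268.0], 107, [176, 262, 13, 12])] [([185.5, 264.2], 6, [183, 263, 6, 4])]
side orange [([330.5, 212.7], 51, [328, 208, 6, 10]), ([268.5, 228.5], 6, [266, 226, 6, 6]), ([350.9, 258.2], 162, [346, 250, 12, 17]), ([140.3, 327.1], 8538, [77, 264, 121, 124])]
red [([635.4, 185.0], 54, [632, 181, 8, 9]), ([273.1, 230.3], 262, [259, 218, 28, 27]), ([346.9, 287.6], 87, [343, 282, 9, 12])] []
[[ 0.6874  0.2177  0.06  ]
 [ 0.6793 -0.1783  0.06  ]
 [ 0.4686 -0.1716  0.06  ]
 [ 0.4726  0.2186  0.06  ]] [0.577  0.0216 0.06  ] [np.float64(0.396159017973563), np.float64(0.21077756700900338), np.float64(0.3902049954472775), np.float64(0.2148404104212057)]
dialc [ 0.5443 -0.0287  0.074 ]
tube a [ 0.6438 -0.173   0.095 ]
mouth [0.6501 0.0409 0.095 ]
rodend [0.654  0.1198 0.095 ]
jar [0.5026 0.1175 0.135 ]
```

View pics/a.png

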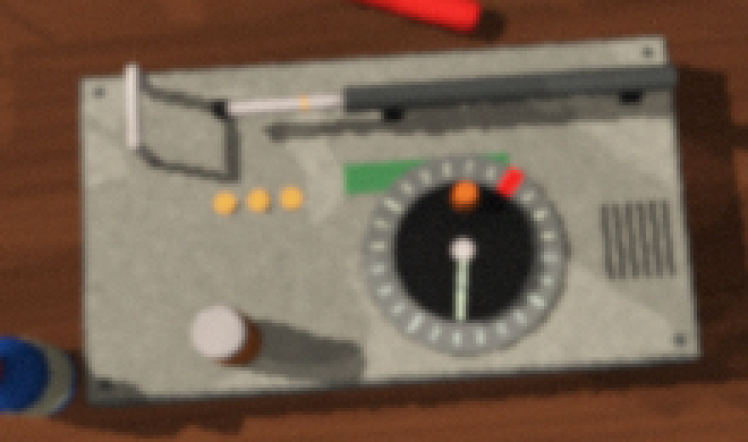

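View pics/b.png

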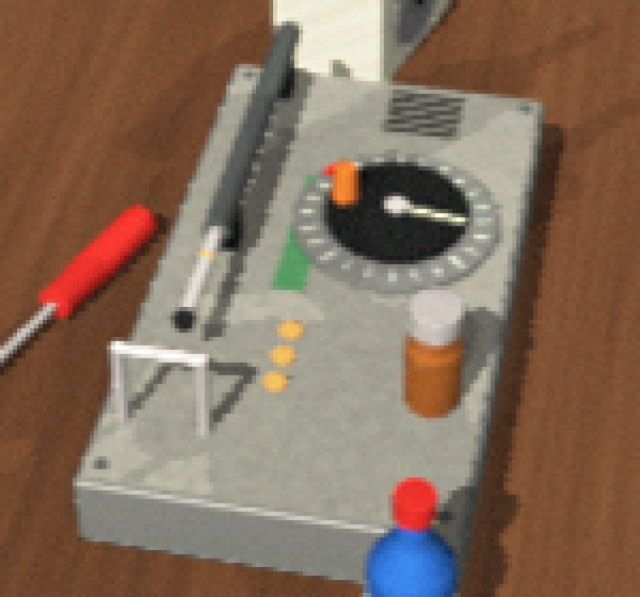

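The close-ups show the rod already partly out, with the ball at top (254,191.5) and side (293,245). The tube mouth is at top (291.5,189) and side (301,223). The pointer aims towards the base and the stub is opposite it, so I'll triangulate next.

```bash
cat >> h.py <<'E'
def tri(ut,us):
    f=[(np.array(ray(n,u,0)),np.array(ray(n,u,.2))) for n,u in(("top",ut),("side",us))]
    A=[];b=[]
    for p,q in f:
        d=(q-p)/np.linalg.norm(q-p);M=np.eye(3)-np.outer(d,d);A.append(M);b.append(M@p)
    return np.linalg.lstsq(np.vstack(A),np.hstack(b),rcond=None)[0]
E
python3 - <<'E'
from h import *
np.set_printoptions(precision=4,suppress=True)
S=lambda x,y:(250+x*150/640,170+y*140/597)
T=lambda x,y:(190+x/3.4,160+y/3.4)
for n,a,b,z in(("ball",(218,107),(183,320),.095),("mouth",(345,98),(217,228),.095),("dialc",(462,249),(397,205),.077),("ptr",(460,320),(463,221),.074),("mark",(511,182),(330,170),.065),("stubtop",(464,187),(344,168),.098),("hoopL",(131,68),(115,346),.117),("hoopR",(134,147),(207,359),.117),("jarlid",(219,331),(437,305),.135)):
    print(n,tri(T(*a),S(*b)),ray("top",T(*a),z),ray("side",S(*b),z))
E
```

```text
ball [0.6507 0.1217 0.0957] [0.652  0.1219 0.095 ] [0.6498 0.1212 0.095 ]
mouth [0.6489 0.0397 0.0963] [0.6504 0.0398 0.095 ] [0.6481 0.0386 0.095 ]
dialc [ 0.5474 -0.0266  0.0748] [ 0.548  -0.0266  0.077 ] [ 0.5461 -0.0239  0.077 ]
ptr [ 0.5033 -0.0211  0.0728] [ 0.503  -0.0211  0.074 ] [ 0.5034 -0.0197  0.074 ]
mark [ 0.5935 -0.0631  0.066 ] [ 0.5911 -0.0632  0.065 ] [ 0.5963 -0.0649  0.065 ]
stubtop [ 0.5831 -0.0312  0.0963] [ 0.5844 -0.0312  0.098 ] [ 0.5812 -0.0289  0.098 ]
hoopL [0.676  0.1715 0.118 ] [0.6766 0.1717 0.117 ] [0.6759 0.1707 0.117 ]
hoopR [0.6242 0.1718 0.1178] [0.6253 0.1721 0.117 ] [0.6235 0.1713 0.117 ]
jarlid [0.5038 0.1228 0.1337] [0.5044 0.1227 0.135 ] [0.5029 0.1243 0.135 ]
```

```bash
cat >> h.py <<'E'
def go(p,yaw):
    s=ctrl.sense();from scipy.spatial.transform import Rotation as r
    R=r.from_euler("xyz",s["eef_rot"]).as_matrix();d=R.T@(np.array(p)-s["tool_pos"])
    y=np.degrees(np.arctan2(R[1,0],R[0,0]));print("t",s["time_s"],"tcp",np.round(s["tool_pos"],4),"yaw",round(y,2),"tilt",np.round(R[2],3),"shift mm",np.round(d*1e3,1),"turn z",round(-(yaw-y),2),"w",s["width"],"F",np.round(s["wrist_force"],1),"grip",s["grip_force"],"j6",s["joints"][5])
E
python3 -m crank '[[[0.041,-0.027,0],[0,0,0],0.6],[[0.041,-0.027,0],[0,0,0],0.6],[[0.041,-0.027,0],[0,0,0],0.6],[[0.041,-0.027,0],[0,0,0],0.6],[[0.041,-0.027,0],[0,0,0],0.6],[[0.041,-0.027,0],[0,0,0],0.6],[[0.041,-0.027,0],[0,0,0],0.6],[[0.041,-0.027,0],[0,0,0],0.6],[[0.041,-0.027,0],[0,0,0],0.6],[[0.041,-0.027,0],[0,0,0],0.6]]'
python3 -m crank '[[[0.041,-0.027,0],[0,0,0],0.6],[[0.041,-0.027,0],[0,0,0],0.6],[[0.041,-0.027,0],[0,0,0],0.6],[[0.041,-0.027,0],[0,0,0],0.6],[[0.041,-0.027,0],[0,0,0],0.6],[[0,0,0],[0,0,-8.2],0.6],[[0,0,0],[0,0,-8.2],0.6],[[0,0,0],[0,0,-8.2],0.6],[[0,0,0],[0,0,-8.2],0.6],[[0,0,0],[0,0,-8.2],0.6]]'
python3 -c "
from h import *
go((.6495,.0715,.2),88.8)"
```

```text
time_s: 1.1
tool_pos: [0.5066, -0.143, 0.2223]
eef_rot: [-3.141, 0.0, 0.399]
wrist_force: [0.3, -1.1, 0.6]
width: 0.0527
grip_force: 0.0
time_s: 2.1
tool_pos: [0.6423, 0.0592, 0.2218]
eef_rot: [-3.14, 0.001, 1.12]
wrist_force: [-0.2, -0.7, 0.1]
width: 0.0528
grip_force: 0.0
t 2.1 tcp [0.6423 0.0592 0.2218] yaw 64.2 tilt [-0.001 -0.001 -1.   ] shift mm [14.2  1.1 21.8] turn z -24.6 w 0.05280586438368034 F [-0.2 -0.7  0.1] grip 0.0 j6 0.48955062877809585
```

```bash
python3 -m crank '[[[0.0125,0.001,0],[0,0,-8.2],0.6],[[0,0,0],[0,0,-8.2],0.6],[[0,0,0],[0,0,-8.2],0.6],[[0,0,0.02],[0,0,0],0.6],[[0,0,0.02],[0,0,0],0.6],[[0,0,0.02],[0,0,0],0.6],[[0,0,0.02],[0,0,0],0.6],[[0,0,0.01],[0,0,0],0.6],[[0,0,0],[0,0,0],0.6],[[0,0,0],[0,0,0],0.6]]'
python3 - <<'E'
from h import *
go((.6495,.0685,.077),88.8)
im=viewer.capture("side")[150:330,220:420];cv2.imwrite("pics/c.png",cv2.resize(im[:,:,::-1],None,fx=3.3,fy=3.3,interpolation=3))
E
```

```text
time_s: 3.1
tool_pos: [0.649, 0.0699, 0.1332]
eef_rot: [3.141, -0.0, 1.544]
wrist_force: [0.5, 0.3, 0.2]
width: 0.0528
grip_force: 0.0
t 3.1 tcp [0.649  0.0699 0.1332] yaw 88.44 tilt [ 0.  0. -1.] shift mm [-1.4  0.5 56.2] turn z -0.36 w 0.05283575436232883 F [0.5 0.3 0.2] grip 0.0 j6 0.08228363801252897
```

View pics/c.png

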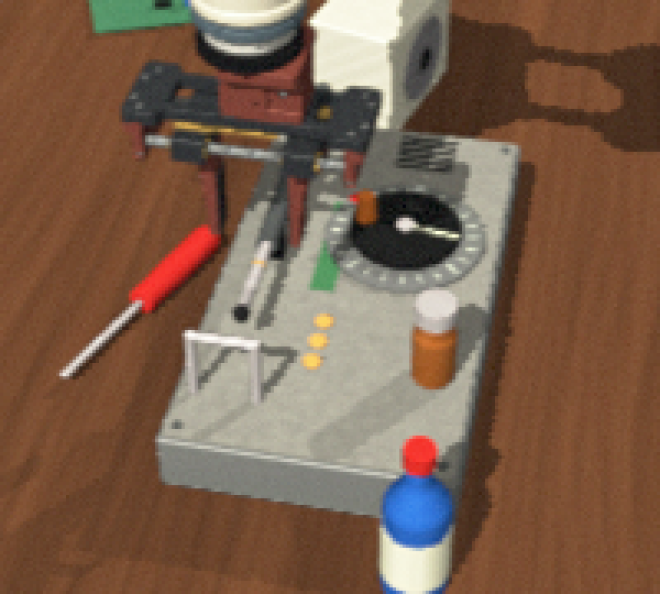

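The fingertips at about (215,235) and (293,250) in the crop straddle the rod, so I'll descend and grip.

```bash
python3 -m crank '[[[-0.001,0,0.02],[0,0,0],0.6],[[0,0,0.02],[0,0,0],0.6],[[0,0,0.016],[0,0,0],0.6],[[0,0,0],[0,0,0],0.6],[[0,0,0],[0,0,0],0],[[0,0,0],[0,0,0],0],[[0,0,0],[0,0,0],0],[[0,0,0],[0,0,0],0],[[0,0,0],[0,0,0],0],[[0,0,0],[0,0,0],0]]'; python3 -c "
from h import *
go((.6515,.144,.077),88.8)"
```

```text
time_s: 4.15
tool_pos: [0.6505, 0.0688, 0.0771]
eef_rot: [3.137, -0.0, 1.544]
wrist_force: [1.5, 0.9, -1.8]
width: 0.0097
grip_force: 30.0
t 4.15 tcp [0.6505 0.0688 0.0771] yaw 88.44 tilt [ 0.     0.004 -1.   ] shift mm [75.2 -1.1  0.1] turn z -0.36 w 0.009675877048948057 F [ 1.5  0.9 -1.8] grip 30.029255747795105 j6 0.08064652169413825
```

```bash
python3 -m crank '[[[0.005,0,0],[0,0,0],0],[[0.01,0,0],[0,0,0],0],[[0.01,0,0],[0,0,0],0],[[0.01,0,0],[0,0,0],0],[[0.01,0,0],[0,0,0],0],[[0.01,0,0],[0,0,0],0],[[0.01,0,0],[0,0,0],0],[[0.01,0,0],[0,0,0],0],[[0,0,0],[0,0,0],0],[[0,0,0],[0,0,0],0]]'; python3 -c "
from h import *
go((.6515,.069,.077),88.8)"
```

```text
time_s: 5.15
tool_pos: [0.6517, 0.1455, 0.0771]
eef_rot: [3.139, -0.002, 1.545]
wrist_force: [5.0, 1.6, -1.6]
width: 0.0092
grip_force: 30.0
t 5.15 tcp [0.6517 0.1455 0.0771] yaw 88.52 tilt [ 0.002  0.002 -1.   ] shift mm [-76.5   1.8  -0.1] turn z -0.28 w 0.009172982007237197 F [ 5.   1.6 -1.6] grip 29.997512698173523 j6 0.1937660112567189
```

```bash
python3 -m crank '[[[0,0,0],[0,0,0],0.4],[[0,0,0],[0,0,0],0.4],[[0,0,0],[0,0,0],0.4],[[-0.02,0,0],[0,0,0],0.4],[[-0.02,0,0],[0,0,0],0.4],[[-0.02,0,0],[0,0,0],0.4],[[-0.016,0,0],[0,0,0],0.4],[[0,0,0],[0,0,0],0.4],[[0,0,0],[0,0,0],0],[[0,0,0],[0,0,0],0]]' | head -2; python3 -m crank '[[[0,0,0],[0,0,0],0],[[0,0,0],[0,0,0],0],[[0.005,0,0],[0,0,0],0],[[0.012,0,0],[0,0,0],0],[[0.012,0,0],[0,0,0],0],[[0.012,0,0],[0,0,0],0],[[0.012,0,0],[0,0,0],0],[[0.012,0,0],[0,0,0],0],[[0.01,0,0],[0,0,0],0],[[0,0,0],[0,0,0],0]]'
python3 - <<'E'
from h import *
go((.6515,.069,.077),88.8)
im=viewer.capture("side")[150:330,220:420];cv2.imwrite("pics/d.png",cv2.resize(im[:,:,::-1],None,fx=3.3,fy=3.3,interpolation=3))
E
```

```text
time_s: 6.15
tool_pos: [0.6488, 0.0684, 0.0767]
time_s: 7.15
tool_pos: [0.6516, 0.1449, 0.0767]
eef_rot: [3.139, -0.001, 1.546]
wrist_force: [4.7, 2.7, -2.3]
width: 0.0088
grip_force: 30.0
t 7.15 tcp [0.6516 0.1449 0.0767] yaw 88.55 tilt [ 0.001  0.002 -1.   ] shift mm [-75.8   1.8  -0.4] turn z -0.25 w 0.008828222409581444 F [ 4.7  2.7 -2.3] grip 30.001911520957947 j6 0.19269079110640486
```

View pics/d.png

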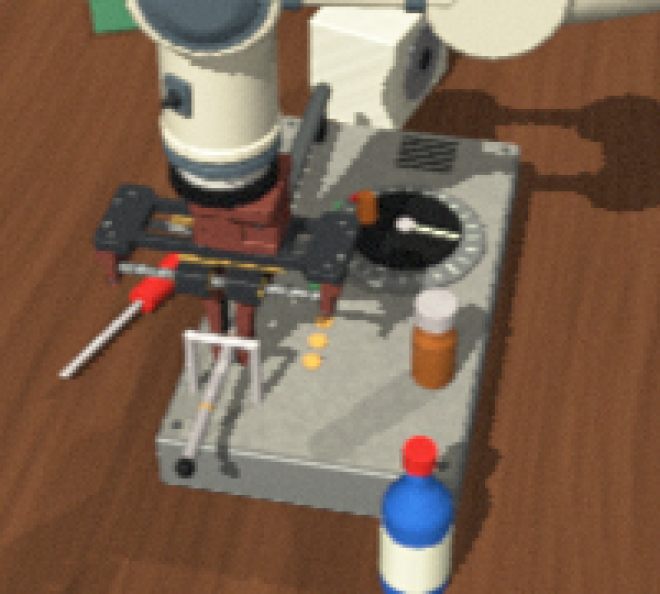

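The rod is through the hoop with the ball at side pixel (276,291.5), about 12 mm short of fully out. One more short stroke should finish it.

```bash
python3 -m crank '[[[0,0,0],[0,0,0],0.4],[[0,0,0],[0,0,0],0.4],[[0,0,0],[0,0,0],0.4],[[-0.02,0,0],[0,0,0],0.4],[[-0.02,0,0],[0,0,0],0.4],[[0,0,0],[0,0,0],0],[[0,0,0],[0,0,0],0],[[0,0,0],[0,0,0],0],[[0,0,0],[0,0,0],0],[[0,0,0],[0,0,0],0]]' | head -2; python3 -m crank '[[[0.005,0,0],[0,0,0],0],[[0.005,0,0],[0,0,0],0],[[0.005,0,0],[0,0,0],0],[[0.003,0,0],[0,0,0],0],[[0,0,0],[0,0,0],0],[[0,0,0],[0,0,0],0],[[0,0,0],[0,0,0],0],[[0,0,0],[0,0,0],0],[[0,0,0],[0,0,0],0],[[0,0,0],[0,0,0],0]]'
python3 - <<'E'
from h import *
go((.6515,.069,.077),88.8)
im=viewer.capture("side")
for b in blobs(im,(0,0,0),(180,255,60),15):
    if 240<b[0][0]<320 and 250<b[0][1]<320: print(b,ray("side",b[0],.095))
print(ray("side",(275.8,291.5),.095))
E
```

```text
time_s: 8.2
tool_pos: [0.6509, 0.1031, 0.0767]
time_s: 9.2
tool_pos: [0.6512, 0.1169, 0.0768]
eef_rot: [3.14, 0.007, 1.541]
wrist_force: [3.2, -13.2, -0.4]
width: 0.0092
grip_force: 30.0
t 9.2 tcp [0.6512 0.1169 0.0768] yaw 88.31 tilt [-0.007  0.002 -1.   ] shift mm [-47.9   1.7   0.1] turn z -0.49 w 0.009189849907269766 F [  3.2 -13.2  -0.4] grip 30.003473460674286 j6 0.15934219248963125
([274.1, 296.1], 22, [272, 294, 5, 5]) [0.65305328 0.28681651 0.095     ]
[0.65277089 0.2733638  0.095     ]
```

The antenna is at its stop: 13 N of pull-back and the ball 247 mm from the mouth. I'll release, rise and turn for the stub.

```bash
python3 -m crank '[[[0,0,0],[0,0,0],0.4],[[0,0,0],[0,0,0],0.4],[[0,0,0],[0,0,0],0.4],[[0,0,-0.03],[0,0,0],0.4],[[0,0,-0.03],[0,0,0],0.4],[[0,0,-0.03],[0,0,0],0.4],[[-0.03,-0.01,0],[0,0,0],0.4],[[-0.03,-0.01,0],[0,0,0],0.4],[[-0.03,-0.01,0],[0,0,0],0.4],[[-0.03,-0.01,0],[0,0,8.5],0.4]]' | head -2; python3 -m crank '[[[0,0,0],[0,0,8.5],0.4],[[0,0,0],[0,0,8.5],0.4],[[0,0,0],[0,0,8.5],0.4],[[0,0,0],[0,0,8.5],0.4],[[0,0,0],[0,0,8.5],0.4],[[0,0,0],[0,0,8.5],0.4],[[0,0,0],[0,0,8.5],0.4],[[0,0,0],[0,0,8.5],0.4],[[0,0,0],[0,0,8.5],0.4],[[0,0,0],[0,0,8.5],0.4]]'
python3 - <<'E'
from h import *
go((.582,-.031,.12),-6)
im=viewer.capture("side");print([ (b,ray("side",b[0],.095)) for b in blobs(im,(0,0,0),(180,255,60),12) if 240<b[0][0]<320 and 250<b[0][1]<320])
print(blobs(im,(5,180,120),(14,255,255),6),blobs(im,(5,180,80),(14,255,255),6))
E
```

```text
time_s: 10.25
tool_pos: [0.6064, 0.0018, 0.1667]
time_s: 11.25
tool_pos: [0.6069, 0.0028, 0.1666]
eef_rot: [-3.141, 0.0, -0.093]
wrist_force: [0.4, -0.3, 1.1]
width: 0.0351
grip_force: 0.0
t 11.25 tcp [0.6069 0.0028 0.1666] yaw -5.34 tilt [-0. -0. -1.] shift mm [-21.7  36.   46.6] turn z 0.66 w 0.03505323390854786 F [ 0.4 -0.3  1.1] grip 0.0 j6 1.6123758280854892
[(([274.0, 296.0], 21, [272, 294, 5, 5]), array([0.65334354, 0.28658215, 0.095     ]))]
[([330.6, 212.9], 48, [328, 208, 6, 10]), ([268.0, 229.0], 7, [265, 226, 7, 7]), ([350.9, 258.1], 159, [346, 250, 12, 17]), ([140.3, 324.9], 7746, [77, 263, 122, 125])] [([330.5, 213.0], 49, [328, 208, 6, 10]), ([268.0, 229.0], 7, [265, 226, 7, 7]), ([351.2, 258.2], 167, [346, 250, 12, 17]), ([140.3, 326.4], 8938, [77, 263, 122, 125])]
```

```bash
python3 -m crank '[[[-0.0217,0.036,0],[0,0,0.6],0.4],[[0,0,0.015],[0,0,0],0.4],[[0,0,0.02],[0,0,0],0.4],[[0,0,0.02],[0,0,0],0.4],[[0,0,0.016],[0,0,0],0.4],[[0,0,0.016],[0,0,0],0.4],[[0,0,0],[0,0,0],0.4],[[0,0,0],[0,0,0],0.4],[[0,0,0],[0,0,0],0.4],[[0,0,0],[0,0,0],0.4]]'; python3 - <<'E'
from h import *
go((.582,-.031,.079),-6)
im=viewer.capture("side")[150:270,260:420];cv2.imwrite("pics/e.png",cv2.resize(im[:,:,::-1],None,fx=4.5,fy=4.5,interpolation=3))
E
```

```text
time_s: 12.3
tool_pos: [0.5829, -0.032, 0.081]
eef_rot: [-3.142, -0.002, -0.098]
wrist_force: [-0.7, -0.2, 0.8]
width: 0.0351
grip_force: 0.0
t 12.3 tcp [ 0.5829 -0.032   0.081 ] yaw -5.64 tilt [ 0.002 -0.    -1.   ] shift mm [-1.  -0.9  2. ] turn z 0.36 w 0.035134056150670584 F [-0.7 -0.2  0.8] grip 0.0 j6 1.5561227564030378
```

View pics/e.png

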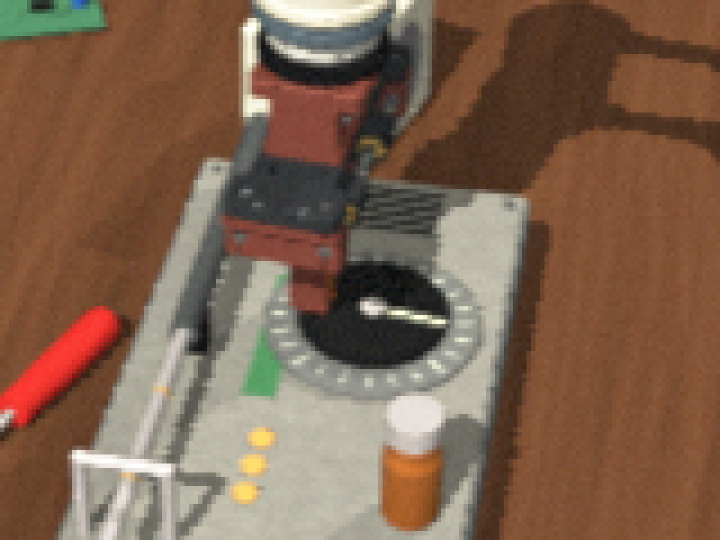

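The fingers straddle the stub, which is hidden behind the near finger at crop (312,290). I'll close on it now.

```bash
python3 -m crank '[[[-0.001,-0.001,0.0015],[0,0,0],0.4],[[0,0,0],[0,0,0],0],[[0,0,0],[0,0,0],0],[[0,0,0],[0,0,0],0],[[0,0,0],[0,0,0],0],[[0,0,0],[0,0,0],0],[[0,0,0],[0,0,0],0],[[0,0,0],[0,0,0],0],[[0,0,0],[0,0,0],0],[[0,0,0],[0,0,0],0]]'; python3 - <<'E'
from h import *
go((.582,-.031,.079),-6)
E
```

```text
time_s: 13.35
tool_pos: [0.5814, -0.0307, 0.0781]
eef_rot: [-3.141, -0.0, -0.099]
wrist_force: [-0.2, 1.3, -0.3]
width: 0.0154
grip_force: 29.9
t 13.35 tcp [ 0.5814 -0.0307  0.0781] yaw -5.65 tilt [ 0. -0. -1.] shift mm [ 0.6  0.2 -0.9] turn z 0.35 w 0.015359566576223907 F [-0.2  1.3 -0.3] grip 29.87393534334842 j6 1.5579122457440604
```

```bash
python3 -m crank '[[[-0.0001,-0.0024,0],[0,0,-4],0],[[-0.0003,-0.0047,0],[0,0,-8],0],[[-0.0003,-0.0047,0],[0,0,-8],0],[[-0.0003,-0.0047,0],[0,0,-8],0],[[-0.0003,-0.0047,0],[0,0,-8],0],[[-0.0003,-0.0047,0],[0,0,-8],0],[[-0.0003,-0.0047,0],[0,0,-8],0],[[-0.0003,-0.0047,0],[0,0,-8],0],[[-0.0001,-0.0024,0],[0,0,-4],0],[[0,0,0],[0,0,0],0]]'; python3 - <<'E'
from h import *
a=np.radians(58.5)
go((.5475+.034*np.cos(a),-.027+.034*np.sin(a),.079),58.5)
E
```

```text
time_s: 14.35
tool_pos: [0.5666, 0.0021, 0.0782]
eef_rot: [3.14, -0.002, 1.021]
wrist_force: [4.6, 3.3, -2.2]
width: 0.0156
grip_force: 29.8
t 14.35 tcp [0.5666 0.0021 0.0782] yaw 58.52 tilt [ 0.002  0.002 -1.   ] shift mm [-0.8 -1.1 -0.8] turn z 0.02 w 0.015638199747220183 F [ 4.6  3.3 -2.2] grip 29.76483648555586 j6 0.49235659610238386
```

```bash
python3 -m crank '[[[-0.0004,-0.0027,0],[0,0,-4],0],[[-0.0003,-0.0047,0],[0,0,-8],0],[[-0.0003,-0.0047,0],[0,0,-8],0],[[-0.0003,-0.0047,0],[0,0,-8],0],[[-0.0003,-0.0047,0],[0,0,-8],0],[[-0.0003,-0.0047,0],[0,0,-8],0],[[-0.0003,-0.0047,0],[0,0,-8],0],[[-0.0003,-0.0047,0],[0,0,-8],0],[[-0.0003,-0.0047,0],[0,0,-8],0],[[-0.0001,-0.0024,0],[0,0,-4],0]]'; python3 - <<'E'
from h import *
a=np.radians(142)
go((.5475+.034*np.cos(a),-.027+.034*np.sin(a),.079),142)
im=viewer.capture("side")[170:250,290:390];cv2.imwrite("pics/f.png",cv2.resize(im[:,:,::-1],None,fx=7,fy=7,interpolation=3))
im=viewer.capture("top")[190:280,275:385];cv2.imwrite("pics/g.png",cv2.resize(im[:,:,::-1],None,fx=6.5,fy=6.5,interpolation=3))
E
```

```text
time_s: 15.35
tool_pos: [0.5266, -0.0009, 0.0782]
eef_rot: [3.138, 0.001, 2.281]
wrist_force: [6.5, 3.6, -4.3]
width: 0.0155
grip_force: 29.7
t 15.35 tcp [ 0.5266 -0.0009  0.0782] yaw 130.68 tilt [-0.001  0.003 -1.   ] shift mm [-0.1 -7.8 -0.9] turn z -11.32 w 0.015518279162925917 F [ 6.5  3.6 -4.3] grip 29.73081407515565 j6 -0.7774369840439354
```

View pics/f.png

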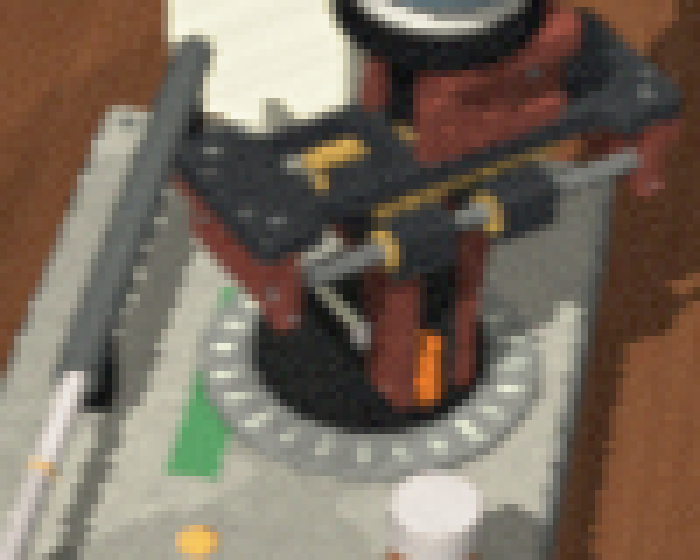

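The pointer has followed round, and the stub shows orange between the fingers. I'll finish the last 11°, release, rise and move off to measure.

```bash
python3 -m crank '[[[-0.0002,-0.0038,0],[0,0,-5.6],0],[[-0.0002,-0.0038,0],[0,0,-5.6],0],[[0,0,0],[0,0,0],0],[[0,0,0],[0,0,0],0],[[0,0,0],[0,0,0],0],[[0,0,0],[0,0,0],0.4],[[0,0,0],[0,0,0],0.4],[[0,0,0],[0,0,0],0.4],[[0,0,0],[0,0,0],0.4],[[0,0,0],[0,0,0],0.4]]';  python3 -c "
from h import *
go((.5207,-.006,.079),142)"
python3 -m crank '[[[0,0,-0.01],[0,0,0],0.4],[[0,0,-0.02],[0,0,0],0.4],[[0,0,-0.03],[0,0,0],0.4],[[0,0,-0.03],[0,0,0],0.4],[[0,0,-0.03],[0,0,0],0.4],[[-0.03,-0.038,0],[0,0,0],0.4],[[-0.03,-0.038,0],[0,0,0],0.4],[[-0.03,-0.038,0],[0,0,0],0.4],[[-0.03,-0.038,0],[0,0,0],0.4],[[0,0,0],[0,0,0],0.4]]'
python3 - <<'E'
from h import *
im=viewer.capture("side");T=viewer.capture("top")
cv2.imwrite("pics/h.png",cv2.resize(im[170:310,230:390,::-1],None,fx=4.2,fy=4.2,interpolation=3))
cv2.imwrite("pics/i.png",cv2.resize(T[160:290,190:410,::-1],None,fx=3.4,fy=3.4,interpolation=3))
for n,i in(("side",im),("top",T)): print(n,[(b[0],b[1],np.round(ray(n,b[0],.086),4)) for b in blobs(i,(5,180,100),(14,255,255),6)],[(b[0],b[1],np.round(ray(n,b[0],.065),4)) for b in blobs(i,(0,180,90),(4,255,255),6)])
E
```

```text
time_s: 16.45
tool_pos: [0.5202, -0.0072, 0.0782]
eef_rot: [-3.141, 0.0, 2.47]
wrist_force: [-0.1, -0.3, -0.7]
width: 0.0352
grip_force: 0.0
t 16.45 tcp [ 0.5202 -0.0072  0.0782] yaw 141.54 tilt [-0. -0. -1.] shift mm [ 0.3  1.3 -0.8] turn z -0.46 w 0.03516458893329299 F [-0.1 -0.3 -0.7] grip 0.0 j6 -0.978724709497539
time_s: 17.45
tool_pos: [0.5187, -0.2059, 0.1982]
eef_rot: [-3.14, 0.001, 2.464]
wrist_force: [-0.6, 1.0, 0.0]
width: 0.035
grip_force: 0.0
side [([351.9, 221.1], 61, array([ 0.5199, -0.0055,  0.086 ])), ([268.5, 228.5], 8, array([0.7288, 0.0634, 0.086 ])), ([351.0, 258.4], 165, array([0.5033, 0.1318, 0.086 ])), ([139.2, 326.7], 7970, array([0.912 , 0.4122, 0.086 ])), ([180.9, 319.2], 51, array([0.8338, 0.3775, 0.086 ]))] [([634.9, 185.2], 60, array([-0.3057, -0.3536,  0.065 ])), ([328.1, 209.9], 8, array([ 0.5942, -0.0651,  0.065 ])), ([273.3, 230.5], 278, array([0.722 , 0.0462, 0.065 ])), ([346.9, 287.6], 86, array([0.5018, 0.2071, 0.065 ]))]
top [([159.6, 91.1], 5775, array([0.9164, 0.3294, 0.086 ])), ([437.1, 53.6], 7, array([ 0.953 , -0.3316,  0.086 ])), ([397.0, 72.8], 6, array([ 0.9121, -0.2298,  0.086 ])), ([312.8, 153.8], 20, array([ 0.7299, -0.0139,  0.086 ])), ([318.1, 245.8], 56, array([ 0.5212, -0.0072,  0.086 ])), ([175.9, 270.7], 10, array([0.4967, 0.2979, 0.086 ])), ([211.0, 288.8], 6, array([0.4521, 0.2251, 0.086 ]))] [([310.5, 159.3], 437, array([ 0.7244, -0.0075,  0.065 ])), ([339.7, 213.4], 28, array([ 0.5915, -0.0619,  0.065 ])), ([181.8, 268.1], 108, array([0.5028, 0.2926, 0.065 ]))]
```

View pics/h.png

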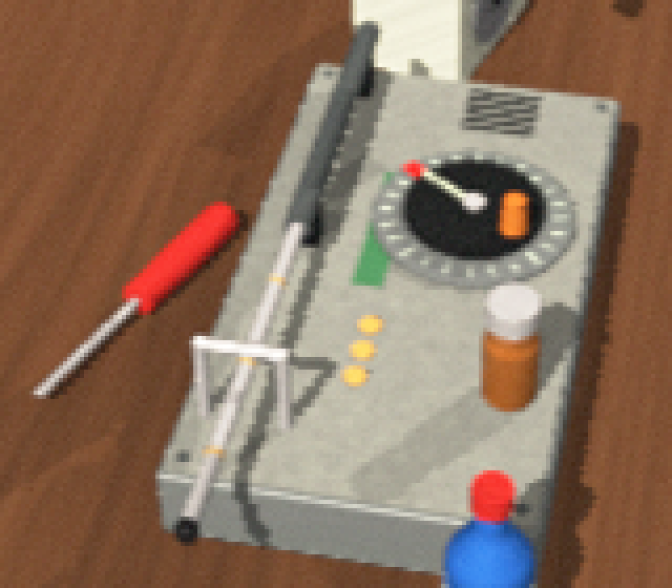

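View pics/i.png

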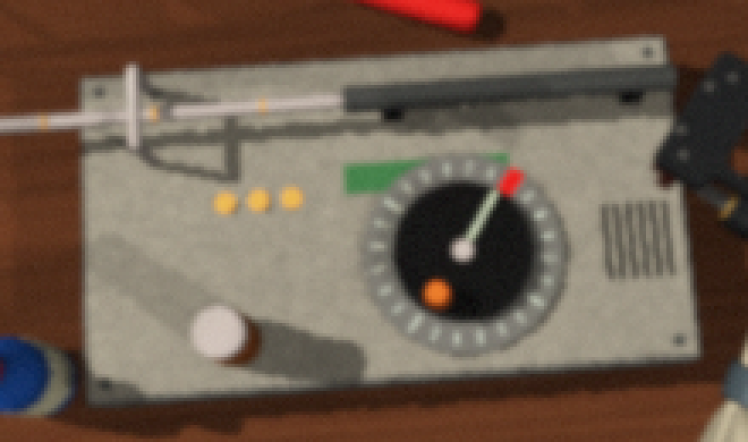

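The pointer ends right by the red mark: top crop pointer (499,192) and mark (511,182). The bystanders look unmoved. A quick angle check.

```bash
python3 - <<'E'
from h import *
T=lambda x,y:(190+x/3.4,160+y/3.4);S=lambda x,y:(230+x/4.2,170+y/4.2)
for n,f,c,p in(("top",T,(462,249),(499,192)),("side",S,(474,200),(424,170))):
    im=viewer.capture(n);m=[b[0] for b in blobs(im,(0,150,90),(5,255,255),6) if abs(b[0][0]-334)<12 and abs(b[0][1]-212)<6][0]
    C=ray(n,f(*c),.077);P=ray(n,f(*p),.074);M=ray(n,m,.065)
    print(n,C,P,M,[np.degrees(np.arctan2(*(X-C)[1::-1])) for X in(P,M)],np.linalg.norm(P-C),np.linalg.norm(M-C))
s=ctrl.sense();print(s["time_s"],s["wrist_force"])
E
```

```text
top [ 0.54802044 -0.02658174  0.077     ] [ 0.58349716 -0.05417198  0.074     ] [ 0.59194169 -0.06190705  0.065     ] [np.float64(-37.87220813109252), np.float64(-38.809286991508536)] 0.04504241440403137 0.057627713508148916
side [ 0.54688413 -0.0257223   0.077     ] [ 0.58419012 -0.05328623  0.074     ] [ 0.59431105 -0.06417544  0.065     ] [np.float64(-36.459248336539275), np.float64(-39.03470088941204)] 0.046481256087855784 0.06222504296544776
17.65 [-0.52656659 -0.86699439 -0.08436562]
```

The error is about 1–2.5°, well inside the 7° limit, so I'm handing in.

```bash
python3 -c "
from cell import order
print(order.finish_job())"
```

```text
the job is handed in; nothing more can be done
None
```

The antenna rod is drawn out to its stop and the dial's pointer is on the red mark to within about 1–2.5° by the cameras. The gripper is clear, nothing looked moved, and the job is handed in; no verdict came back.

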